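# Reload the tablet carousel of a laundry dosing unit

## Robot

A 6-joint arm with a two-finger parallel gripper is mounted at the origin on the work surface. World frame = base frame: x ahead of the robot, y to its left, z up, the work surface at z = 0. Lengths are in mm, angles in rad, forces in N, time in s.
With the tool pointing down it reaches from about 250 to 775 mm from the base axis. Payload 4 kg.
Tool frame: the origin (TCP) lies at the very end of the fingers, on their centre line; the grasp point (between the pads) lies 19 mm behind it; z points along the fingers, y is the line along which they close (so a half turn about z gives the same grasp; the last joint's range is limited). The gripper opens to 94 mm and grips with 3 to 60 N. Pads are 16 mm wide; open, the fingers measure 119 mm over their backs; the gripper's body (75 mm by 177 mm) begins 78 mm behind the grasp point.
Start: joints at [-1.279, 0.087, 1.371, -0, 1.684, -0.103], TCP at [211.542, -507.711, 205.506] pointing down, gripper open.
Joint ranges: [-3.1, 3.1], [-0.76, 2.03], [0.27, 2.55], [-1.08, 4.22], [0.17, 2.65], [-2.57, 2.57]. Speed limits (rad/s): [2.79, 2.79, 3.14, 3.14, 3.14, 3.14].

## Interface

Orientations are given as a unit quaternion [x, y, z, w].
In Python, from workcell import manip gives the robot as it stands.
- The arm moves only by the shell command python3 -m pendant 'ROWS'. ROWS is a JSON object of lists of equal length, an entry for each row: "offset": the shift along the world's x, y, z in cm, a list of three; "dr": the turn, a rotation vector about the world's x, y, z in rad, a list of three; "jaw": the opening, from 0 (shut) to 1 (fully open). A call has 1 to 5 rows; each row shifts and turns the commanded pose from where the row before left it; what a row does not reach is not made up. A row lasts 1/12 s, in which the tool goes at most 41.7 mm and 7.16 degrees, less where a joint would pass 70% of its speed; a pose out of reach is approached as far as the arm can. A call with a gripper value outside its range is refused whole. The fingers move at their own pace and stop on an object; the grip force is fixed at half the most. Time passes only in rows, so rows that do not move let the fingers close. It gives the time, the measured TCP pose, the force, the opening and the grip force at its end, in the units of the state.
- manip.get_state(): the state, without advancing time (a new reading comes with each control period).
- manip.get_image(name): name is "scene" or "top" or "wrist"; returns a dict with "img" (480x640x3 uint8, red, green, blue), "range_z" (480x640 float32, mm along the optical axis (not along the pixel's ray), 0 where there is no reading), "camera_matrix" (3x3 intrinsics, pixels), "origin" and "orientation" of the camera in the world; the wrist camera has in their place "tool_from_camera" (4x4, takes a point from camera to tool coordinates, whose origin is the TCP and whose axes are the flange's). Camera axes: x right, y up, looking along -z (the intrinsics and any distortion apply to the point x, -y, -z); pixel columns grow to the right and rows downward; lengths in mm; the calibration is good to about 2 mm. A picture is of the moment at which its call begins: read the wrist's pose just before it.
- manip.sign_off(): hands the job in; it is judged then, once.
The state is a dict: "t": time; "q": joint angles; "qvel": joint speeds; "tau": joint torques, N m; "tcp_pos": TCP position; "eef_rot": TCP orientation; "contact_force": force on the tool from outside, world axes, zero at the start; "ft_torque": the same for the moment, N m; "opening": opening from 0.0 (shut) to 1.0 (fully open); "grip_force": force on a finger pad.
Only numpy, scipy, OpenCV 4.12 (cv2) and the standard library are available. Lean on these libraries where they do the work, as an engineer would, in place of code of your own. Each camera call takes 0.05 s, during which the arm holds its last target. There are 200 camera calls.

## Task

Reload the laundry dosing unit: set the blue tablet tray on the unit's round socket, then stack the yellow tray on the blue one, each turned so that the notch in its foot drops over the red key beneath it and it sits fully home and level. The unit's key stands at a different angle each time, so see or feel where it is. Let go of the trays and leave everything else on the counter where it is.

Things in the scene. Friction and masses are not known exactly. Their poses are not given: they have to be found in the camera images.
- unit: Dosing unit, fixed: white round housing, radius 88 mm, 60 mm tall, with a control box (75 x 120 mm, 60 mm tall) on its own +x side. Origin: centre of its underside on the counter; z up. On its top, inside a grey rim, stands one red key like a tray's (12 mm wide, 10 mm tall), at an angle up to 0.8 rad either way from the unit's +x, seen from the axis. This angle is not reported.
- unit_floor (a point): Centre of the unit's top floor, 60 mm above its origin. Rim round it: inner radius 60.5, outer 70.5 mm, 14 mm tall. The key stands on this floor at radius 48 to 61 mm, on a drive ring that turns only stiffly (about 1 N m). A tray's origin comes to this point when home; while its foot rests on the key it is 10 mm higher, already inside the rim; turned under light pressure, it drops when notch meets key.
- blue_tray: Blue round tray, loose, 0.25 to 0.5 kg, goes on the unit. Origin: centre of its underside, z up. Hollow foot wall: outer radius 58, inner 46 mm, z 0 to 45, cut by one notch at +x. Floor: radius 68 mm, z 45 to 56, with tablets up to z 61. Rim on the floor: inner radius 60.5, outer 68 mm, up to z 70. A foot fits in a rim with 2.5 mm play all round. Inside the rim at +x one red key. Handle in the middle.
- blue_tray_handle (a point): Grip point of the blue tray's black bar handle, on the tray's axis, 82 mm above its origin. The bar runs along the tray's x, 70 mm long, 14 mm wide (along y), z 62 to 92 mm. Pinch it across its width from above, fingertips not below z 63 mm.
- blue_tray_key (a point): Top centre of the blue tray's red key, 54.5 mm from the axis on the tray's +x side. The key is 12 mm wide, 10 mm tall (z 56 to 66 mm), radius 48 to 61 mm. Straight above the tray's notch.
- blue_tray_notch (a point): Middle of the notch at the foot's lower edge, on the tray's own +x side, 52 mm from the axis. The notch is 17 mm wide, as tall as the foot wall (45 mm) and goes through it.
- yellow_tray: Yellow tray, loose, same shape, size and mass range as the blue tray, axes and origin alike. Goes on the blue tray, foot inside its rim, over its handle. Its origin is 56 mm above the blue tray's when home, and 66 mm while its foot rests on the blue tray's key.
- yellow_tray_handle (a point): Grip point of the yellow tray's black bar handle, as on the blue tray.
- yellow_tray_notch (a point): Middle of the notch at the yellow tray's foot, as on the blue tray.
- detergent: Bystander, leave it alone: green detergent bottle, 72 mm across, 200 mm tall, standing upright. Origin: centre of its underside.
- stain_jar: Bystander, leave it alone: white jar with orange cap, 72 mm across, 100 mm tall. Origin: centre of its underside.
- sheets_box: Bystander, leave it alone: cardboard box, 110 x 160 x 60 mm (x, y, z). Origin: centre of its underside.
- token_cup: Bystander, leave it alone: small steel bowl, 64 mm across, 45 mm tall. Origin: centre of its underside.
- lint_brush: Bystander, leave it alone: brush lying flat, 180 mm long. Origin: centre of its underside.
- magazine: Bystander, leave it alone: magazine with a red cover lying flat, 200 x 150 x 8 mm. Origin: centre of its underside.
- plant: Bystander, leave it alone: small plant in a white pot, 70 mm across, 60 mm tall, with green leaves above to about 115 mm. Origin: centre of its underside.

How it is judged:
By the outcome, as a careful person would: the job done as asked, in the order asked, and still so for the second after the job is handed in, with the robot touching nothing.
It also fails if it takes over 72 s, if anything falls off the work surface, if the arm or the gripper's body presses on something with over 40 N, if the wrist force passes 120 N, or if a joint passes its speed limit or range.

## Working session

There is one attempt and no reset: what is moved stays moved. The work goes in short steps, Python scripts to look and compute and a shell command to move; the robot and the scene stay as the last step left them, time stands still between calls to the robot, and variables do not carry over. Pictures are saved under pics/ and viewed, at most 10 in all, crops included, and the job is handed in when it is done.

```bash
mkdir -p pics; cat > h.py <<'E'
import numpy as np, cv2
from scipy.spatial.transform import Rotation as R
from workcell import manip
def grab(n):
    s=manip.get_state(); d=manip.get_image(n)
    if n=="wrist":
        T=np.eye(4); T[:3,:3]=R.from_quat(s["eef_rot"]).as_matrix(); T[:3,3]=s["tcp_pos"]
        W=T@np.array(d["tool_from_camera"]); d["o"]=W[:3,3]; d["Rm"]=W[:3,:3]
    else:
        d["o"]=np.array(d["origin"]); d["Rm"]=R.from_quat(d["orientation"]).as_matrix()
    return d
def save(d,f): cv2.imwrite(f,cv2.cvtColor(d["img"],cv2.COLOR_RGB2BGR))
def rays(d,uv):
    K=np.array(d["camera_matrix"]); uv=np.atleast_2d(uv).astype(float)
    c=np.c_[(uv[:,0]-K[0,2])/K[0,0],-(uv[:,1]-K[1,2])/K[1,1],-np.ones(len(uv))]
    return c@d["Rm"].T
def onplane(d,uv,z):
    r=rays(d,uv); return d["o"]+r*((z-d["o"][2])/r[:,2])[:,None]
def pts(d):
    v,u=np.mgrid[:480,:640]; uv=np.c_[u.ravel(),v.ravel()]
    return (d["o"]+rays(d,uv)*d["range_z"].reshape(-1,1)).reshape(480,640,3)
E
python3 - <<'E'
from h import *
for n in("top","scene"):
    d=grab(n); save(d,f"pics/{n}0.png"); print(n,d.keys(),d["camera_matrix"],d["o"],d["Rm"])
    np.savez(f"{n}0.npz",**{k:d[k] for k in("img","range_z","camera_matrix","o","Rm")})
print(manip.get_state())
E
```

```text
top dict_keys(['img', 'range_z', 'camera_matrix', 'origin', 'orientation', 'o', 'Rm']) [[445.41147785   0.         321.24151358]
 [  0.         445.41147785 240.43268245]
 [  0.           0.           1.        ]] [ 432.52594103   19.32379178 1267.41892697] [[-1.12193564e-02  9.93964364e-01 -1.09128220e-01]
 [-9.99936679e-01 -1.12477318e-02  3.55557902e-04]
 [-8.74033074e-04  1.09125299e-01  9.94027618e-01]]
scene dict_keys(['img', 'range_z', 'camera_matrix', 'origin', 'orientation', 'o', 'Rm']) [[561.53504178   0.         323.09602866]
 [  0.         561.53504178 235.08531005]
 [  0.           0.           1.        ]] [1317.82893992 1063.43605586 1088.14365942] [[-0.81451374 -0.3514112   0.46160322]
 [ 0.58005025 -0.50761961  0.6370746 ]
 [ 0.0104437   0.78665908  0.6172993 ]]
{'t': 0.1, 'q': array([-1.27909973e+00,  8.78884418e-02,  1.37206714e+00,  1.50655749e-05,
        1.68358778e+00, -1.03121716e-01]), 'qvel': array([-1.75702883e-03, -7.36500706e-04, -3.91439152e-03,  1.35024081e-03,
       -2.62025732e-05, -1.96617138e-04]), 'tau': array([ 1.87547201e-03, -3.41250050e+01, -3.03301728e+01,  7.19307829e-02,
        3.03822022e-02, -9.17791726e-05]), 'tcp_pos': array([ 211.40367924, -507.23073097,  204.43545042]), 'eef_rot': array([ 9.80577378e-01,  1.96130198e-01, -8.43748053e-05, -9.71725096e-04]), 'contact_force': array([ 0.90822441, -1.17209361, -0.89766288]), 'ft_torque': array([-0.00685985,  0.04744282,  0.04680269]), 'grip_force': 0.0, 'opening': 1.0027085624950731}
```

View pics/top0.png

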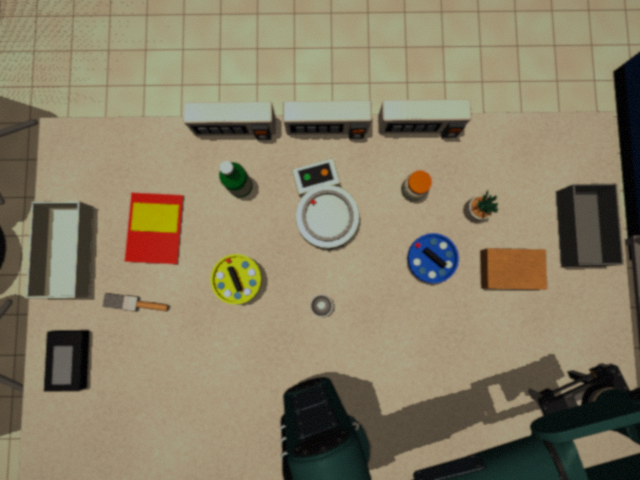

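View pics/scene0.png

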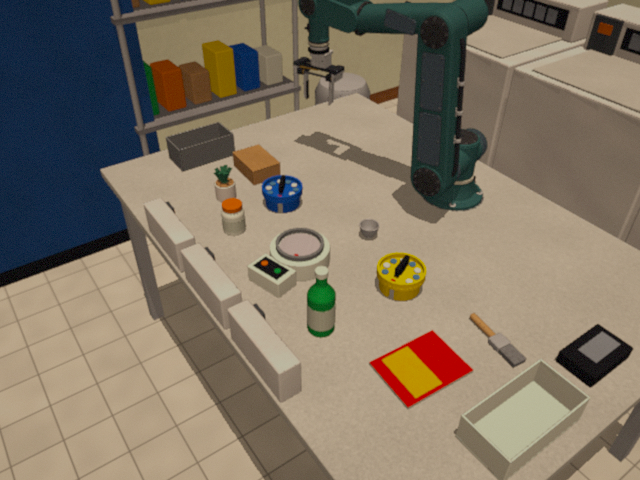

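The top view shows the blue tray at (433,258) with its key at (417,244), and the yellow tray at (236,279) with its key at (228,260). The unit's socket is at (328,217) with the red key at (312,202) and the control box at (317,177). The scene view agrees.

```bash
cat > m.py <<'E'
from h import *
D={n:dict(np.load(f"{n}0.npz")) for n in("top","scene")}
def mask(d,lo,hi,box=None):
    m=cv2.inRange(cv2.cvtColor(d["img"],cv2.COLOR_RGB2HSV),lo,hi)
    if box: k=np.zeros_like(m); k[box[1]:box[3],box[0]:box[2]]=1; m=m*k
    return m
def cen(m): v,u=np.nonzero(m); return np.array([u.mean(),v.mean()]),len(u)
def tri(a,b):
    (d1,p1),(d2,p2)=a,b; r1=rays(d1,p1)[0]; r2=rays(d2,p2)[0]
    A=np.c_[r1,-r2]; s=np.linalg.lstsq(A,d2["o"]-d1["o"],rcond=None)[0]
    x,y=d1["o"]+r1*s[0],d2["o"]+r2*s[1]; return (x+y)/2,np.linalg.norm(x-y)
E
python3 - <<'E'
from m import *
T,S=D["top"],D["scene"]; PT=pts(T); PS=pts(S)
B={"blue":((400,225,465,290),(255,170,310,215)),"yellow":((208,250,268,310),(370,250,432,302))}
for n,(bt,bs) in B.items():
    print(n)
    for P,d,b in((PT,T,bt),(PS,S,bs)):
        dark=mask(d,(0,0,0),(180,255,45),b); c,k=cen(dark)
        red=mask(d,(0,120,80),(8,255,255),b)|mask(d,(172,120,80),(180,255,255),b)
        q=P[b[1]:b[3],b[0]:b[2]].reshape(-1,3); h=q[(q[:,2]>66)&(q[:,2]<110)]
        print("dark",c,k,"maxz",np.percentile(q[:,2],[50,90,99]))
        rim=q[(q[:,2]>60)&(q[:,2]<74)]; print(" rim box",rim.min(0),rim.max(0))
        top=q[(q[:,2]>80)&(q[:,2]<97)]
        if len(top): print(" bar",top.mean(0),len(top))
        if red.any(): c,k=cen(red); print(" red",c,k,P[int(c[1]),int(c[0])],onplane(d,c,66))
# unit
b=(290,180,365,252); q=PT[b[1]:b[3],b[0]:b[2]].reshape(-1,3)
print("z hist",np.histogram(q[:,2],bins=np.arange(-5,90,5)))
rim=q[(q[:,2]>69)&(q[:,2]<80)]; print("rim",rim.mean(0),rim.min(0),rim.max(0))
v,u=np.nonzero(mask(T,(0,120,80),(8,255,255),(300,192,358,250))|mask(T,(172,120,80),(180,255,255),(300,192,358,250))); c=np.array([u.mean(),v.mean()]);print("key",c,len(u),onplane(T,c,70))
for d,b,n in((T,(285,155,350,195),"top"),(S,(240,245,305,300),"scene")):
    for lo,hi,nm in(((0,150,120),(18,255,255),"orange"),((45,100,60),(85,255,255),"green")):
        m=mask(d,lo,hi,b)
        if m.any(): c,k=cen(m); print(n,nm,c,k,onplane(d,c,60))
E
```

```text
blue
dark [433.99280576 257.4676259 ] 139 maxz [ 4.11080513 68.93217214 93.4433727 ]
 rim box [ 448.48288943 -350.69700332   60.03128011] [ 581.73695701 -215.61957592   73.91134592]
 bar [ 513.92671267 -282.26519904   89.86564248] 156
 red [417.36363636 244.90909091] 11 [ 552.33576599 -241.80547819   60.17965702] [[ 549.27152585 -241.44587363   66.        ]]
dark [281.61111111 183.98611111] 72 maxz [22.45566727 67.6977285  92.76917239]
 rim box [ 446.11615813 -429.93429784   60.0210713 ] [ 585.4433864  -208.70994921   73.84099928]
 bar [ 518.72196082 -273.13219418   89.42079611] 69
yellow
dark [234.92792793 278.64864865] 111 maxz [54.01805276 69.97557183 93.76094215]
 rim box [396.21731202 182.08410999  60.01010552] [530.12217623 318.63742872  73.95939091]
 bar [463.75176534 249.26420403  90.36222873] 153
 red [228. 260.] 7 [514.35001024 272.07189009  62.41502523] [[514.10657765 271.31994601  66.        ]]
dark [401.4453125 265.9609375] 128 maxz [32.89529841 69.7770694  93.45913523]
 rim box [396.15842817 186.25761731  60.01028826] [534.74335009 323.90385454  73.96034773]
 bar [468.7
[... 200 characters left out ...]
 13,   20,   21,   23,
        217, 1502, 1139,  112,  377,  133,    0]), array([-5,  0,  5, 10, 15, 20, 25, 30, 35, 40, 45, 50, 55, 60, 65, 70, 75,
       80, 85]))
rim [633.55218155   1.87344866  73.43691538] [564.46534699 -68.16338416  69.02592934] [702.89095642  70.46072495  79.34172915]
key [312.45 201.2 ] 20 [[672.03434798  41.69384941  70.        ]]
top orange [324.2962963  171.77777778] 27 [[756.56638666   8.2689082   60.        ]]
top green [306.57777778 176.53333333] 45 [[743.64564893  57.52125068  60.        ]]
scene orange [268.79411765 261.44117647] 34 [[742.98736102  13.15154421  60.        ]]
scene green [277.         270.36111111] 36 [[743.88165711  58.04466119  60.        ]]
```

Both trays and the unit pass the check:

| Item | Centre (mm) | Key angle (rad) | Key radius (mm) | Height found (mm) |
|---|---|---|---|---|
| Blue tray | (515, -283) | 0.87 | 54 | bar top ~92 |
| Yellow tray | (463.5, 250) | 0.40 | 55 | bar top ~92 |
| Unit | (633.5, 1.5) | ~0.81 | 55.6 | rim ~74 |

Next I move over the blue tray.

```bash
R='{"offset":[[2,1.5,0],[2,1.5,0],[2,1.5,0],[2,1.5,0],[2,1.5,0]],"dr":[[0,0,0.03],[0,0,0.03],[0,0,0.03],[0,0,0.03],[0,0,0.03]],"jaw":[1,1,1,1,1]}'; :
python3 -m pendant '{"offset":[[2,1.5,0],[2,1.5,0],[2,1.5,0],[2,1.5,0],[2,1.5,0]],"dr":[[0,0,0.03],[0,0,0.03],[0,0,0.03],[0,0,0.03],[0,0,0.03]],"jaw":[1,1,1,1,1]}'
python3 -m pendant '{"offset":[[2,1.5,0],[2,1.5,0],[2,1.5,0],[2,1.5,0],[2,1.5,0]],"dr":[[0,0,0.03],[0,0,0.03],[0,0,0.03],[0,0,0.03],[0,0,0.03]],"jaw":[1,1,1,1,1]}'
python3 -m pendant '{"offset":[[2,1.5,0],[2,1.5,0],[2,1.5,0],[2,1.5,0],[0,0,0]],"dr":[[0,0,0.03],[0,0,0.03],[0,0,0.03],[0,0,0.03],[0,0,0.03]],"jaw":[1,1,1,1,1]}'
python3 - <<'E'
from m import *
d=grab("wrist"); save(d,"pics/w1.png"); np.savez("w1.npz",**{k:d[k] for k in("img","range_z","camera_matrix","o","Rm")}); print(d["o"],manip.get_state()["tcp_pos"])
P=pts(d); z=P[...,2]; ok=d["range_z"]>0
b=P[ok&(z>82)&(z<97)]; print("bar",b.mean(0),b.min(0),b.max(0),len(b))
b=b[np.hypot(*(b[:,:2]-[515,-283]).T)<45]; c=b[:,:2].mean(0); _,s,v=np.linalg.svd(b[:,:2]-c,full_matrices=False); print(c,s/np.sqrt(len(b)),np.arctan2(v[0,1],v[0,0]))
m=mask(d,(0,120,80),(8,255,255))|mask(d,(172,120,80),(180,255,255))
n,l,st,ce=cv2.connectedComponentsWithStats(m)
for i in range(1,n):
    if st[i,4]>60: print(st[i],ce[i],onplane(d,ce[i],66))
E
```

```text
t: 0.52
tcp_pos: [312.1, -431.7, 204.8]
eef_rot: [0.963, 0.27, -0.0, -0.001]
contact_force: [0.7, -0.4, 0.5]
opening: 1.002
grip_force: 0.0
t: 0.93
tcp_pos: [412.2, -356.6, 204.9]
eef_rot: [0.94, 0.341, -0.0, -0.0]
contact_force: [-0.7, -1.0, -1.5]
opening: 1.0
grip_force: 0.0
t: 1.35
tcp_pos: [494.2, -294.6, 204.4]
eef_rot: [0.911, 0.413, 0.001, -0.001]
contact_force: [-0.6, 0.5, -0.2]
opening: 1.002
grip_force: 0.0
[ 543.91282146 -238.342258    383.26834808] [ 492.80098084 -295.84466912  204.48334056]
bar [ 596.96007727 -323.81119631   90.95547051] [ 488.91887089 -437.97222642   82.03766603] [ 725.47615541 -227.161479     96.99778375] 2780
[ 516.38717758 -280.71130175] [19.88261709  4.05503463] -2.292821114288241
[320 137  14  14 179] [326.53631285 143.32402235] [[ 550.99921258 -241.31549606   66.        ]]
```

View pics/w1.png

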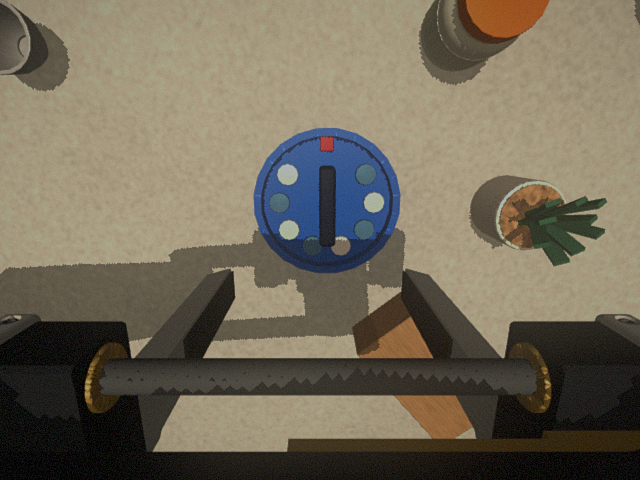

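The wrist view shows the blue tray at (327,200) with its bar upright in the picture and its key at (327,143), so the jaws are already square to it. Tray centre is about (515.5,-281.6), and bar top is about 91-92 mm. I half-close the jaws so they clear the rim, descend and grip.

```bash
python3 -m pendant '{"offset":[[1.1,0.7,-1],[1.17,0.72,-2],[0,0,-3],[0,0,-2.5],[0,0,-2]],"dr":[[0,0,0],[0,0,0],[0,0,0],[0,0,0],[0,0,0]],"jaw":[0.45,0.45,0.45,0.45,0.45]}'
python3 -m pendant '{"offset":[[0,0,-1.5],[0,0,-1],[0,0,-0.7],[0,0,0],[0,0,0]],"dr":[[0,0,0],[0,0,0],[0,0,0],[0,0,0],[0,0,0]],"jaw":[0.45,0.45,0.45,0.45,0.45]}'
```

```text
t: 1.82
tcp_pos: [513.3, -282.6, 96.9]
eef_rot: [0.912, 0.409, -0.001, -0.002]
contact_force: [-0.5, 0.0, -0.5]
opening: 0.682
grip_force: 0.0
t: 2.23
tcp_pos: [514.4, -283.7, 68.7]
eef_rot: [0.912, 0.41, 0.0, 0.0]
contact_force: [0.3, -0.4, 0.3]
opening: 0.451
grip_force: 0.0
```

```bash
python3 -m pendant '{"offset":[[0.1,0.2,-0.2],[0,0,0],[0,0,0],[0,0,0],[0,0,0]],"dr":[[0,0,0],[0,0,0],[0,0,0],[0,0,0],[0,0,0]],"jaw":[0.2,0,0,0,0]}'
python3 -m pendant '{"offset":[[0,0,0],[0,0,1],[0,0,2],[0,0,2.5],[0,0,2.5]],"dr":[[0,0,0],[0,0,0],[0,0,0],[0,0,0],[0,0,0]],"jaw":[0,0,0,0,0]}'
python3 -m pendant '{"offset":[[0,0,1.5],[0,0,1],[0,0,0],[0,0,0],[0,0,0]],"dr":[[0,0,0],[0,0,0],[0,0,0],[0,0,0],[0,0,0]],"jaw":[0,0,0,0,0]}'
python3 - <<'E'
from m import *
s=manip.get_state(); q=s["eef_rot"]; print(s["tcp_pos"],2*np.arctan2(q[1],q[0]),s["contact_force"],s["grip_force"],s["opening"])
d=grab("wrist"); save(d,"pics/w2.png"); print(s["tcp_pos"])
m=mask(d,(0,120,80),(8,255,255))|mask(d,(172,120,80),(180,255,255))
n,l,st,ce=cv2.connectedComponentsWithStats(m)
for i in range(1,n):
    if st[i,4]>60: p=onplane(d,ce[i],s["tcp_pos"][2])[0]; dp=p-s["tcp_pos"]; print(st[i],p,np.hypot(*dp[:2]),np.arctan2(dp[1],dp[0]))
E
```

```text
t: 2.65
tcp_pos: [515.8, -281.9, 67.2]
eef_rot: [0.912, 0.41, 0.0, 0.001]
contact_force: [1.4, -1.1, -0.8]
opening: 0.147
grip_force: 30.0
t: 3.07
tcp_pos: [514.0, -280.7, 145.9]
eef_rot: [0.912, 0.41, -0.001, -0.002]
contact_force: [0.8, -0.4, -3.3]
opening: 0.147
grip_force: 30.0
t: 3.48
tcp_pos: [514.3, -280.9, 169.5]
eef_rot: [0.912, 0.41, -0.001, -0.002]
contact_force: [-0.8, 0.2, -3.5]
opening: 0.149
grip_force: 30.0
[ 514.32058437 -280.90258051  169.46931141] 0.8447927223453428 [-0.79510694  0.17762185 -3.50178479] 29.988686442375183 0.14850355127463397
[ 514.32058437 -280.90258051  169.46931141]
[306 178  23  22 486] [ 549.93431177 -240.52164873  169.46931141] 53.841965335511304 0.848046853971773
```

The grip is good: 30 N, about 0.36 kg, and the key sits 53.8 mm from the TCP at yaw 0.846, so the TCP is on the tray's axis. I move to just short of the unit and look at the socket from there.

```bash
python3 -m pendant '{"offset":[[0.5,2,0.5],[0.8,3.5,0.5],[0.8,3.5,0],[0.8,3.5,0],[0.8,3.5,0]],"dr":[[0,0,0],[0,0,0],[0,0,0],[0,0,0],[0,0,0]],"jaw":[0,0,0,0,0]}'
python3 -m pendant '{"offset":[[0.8,2.5,0],[0.1,1.5,0],[0,0,0],[0,0,0],[0,0,0]],"dr":[[0,0,0],[0,0,0],[0,0,0],[0,0,0],[0,0,0]],"jaw":[0,0,0,0,0]}'
cat > u.py <<'E'
from m import *
s=manip.get_state(); q=s["eef_rot"]; t=s["tcp_pos"]; print(t,2*np.arctan2(q[1],q[0]))
d=grab("wrist"); save(d,"pics/w3.png"); np.savez("w3.npz",**{k:d[k] for k in("img","range_z","camera_matrix","o","Rm")})
m=mask(d,(0,120,80),(8,255,255))|mask(d,(172,120,80),(180,255,255))
n,l,st,ce=cv2.connectedComponentsWithStats(m)
for i in range(1,n):
    if st[i,4]>40: print(st[i],"held plane",onplane(d,ce[i],t[2])[0],"unit plane",onplane(d,ce[i],70)[0])
P=pts(d); z=P[...,2]
w=P[(d["range_z"]>0)&(abs(z-74)<3)&(np.hypot(P[...,0]-633.5,P[...,1]-1.5)<80)]
A=np.c_[2*w[:,:2],np.ones(len(w))]; x=np.linalg.lstsq(A,(w[:,:2]**2).sum(1),rcond=None)[0]
print("rim fit",x[:2],np.sqrt(x[2]+x[:2]@x[:2]),len(w),w[:,2].mean())
E
python3 u.py
```

```text
t: 3.95
tcp_pos: [551.6, -119.9, 179.8]
eef_rot: [0.912, 0.41, -0.001, -0.001]
contact_force: [1.1, -0.2, -4.0]
opening: 0.146
grip_force: 30.0
t: 4.37
tcp_pos: [560.7, -82.1, 180.4]
eef_rot: [0.912, 0.41, -0.001, -0.0]
contact_force: [-1.0, -0.2, -3.6]
opening: 0.144
grip_force: 30.0
[560.67050602 -82.06065372 180.36125911] 0.8444455688184562
[312   9  17  19 293] held plane [649.07889978  15.91282257 180.36125911] unit plane [672.50361712  41.59870461  70.        ]
[306 178  23  22 483] held plane [596.31423204 -41.72732963 180.36125911] unit plane [587.12378098 -51.67027555  70.        ]
rim fit [634.34368004   2.78766756] 65.13705370558904 5928 73.4334006751365
```

View pics/w3.png

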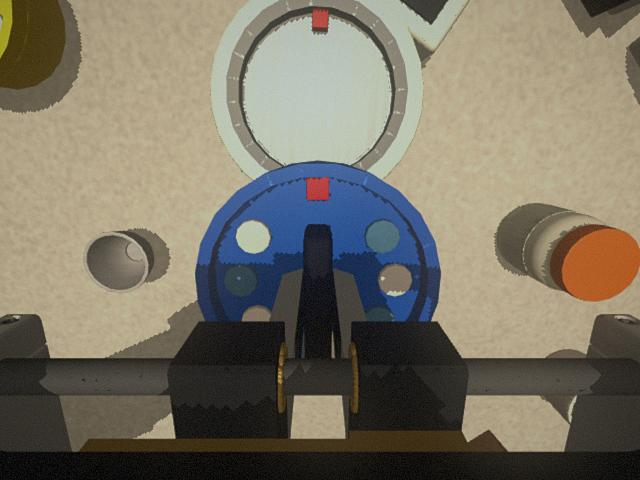

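The wrist view shows the unit's key at (320,20), the socket centre near (317,95) and the held blue key at (317,189). The rim fit gives a centre of (634.3,2.8), r 65.1, in agreement with the top view. The unit's key angle is 0.793, so I turn by -0.053 and centre over the socket.

```bash
python3 -m pendant '{"offset":[[1.8,2.0,0],[2.6,3.0,0],[2,2.5,0],[1,1.01,0],[0,0,0]],"dr":[[0,0,-0.02],[0,0,-0.02],[0,0,-0.013],[0,0,0],[0,0,0]],"jaw":[0,0,0,0,0]}'
python3 -m pendant '{"offset":[[0,0,-1],[0,0,-1.5],[0,0,-1],[0,0,0],[0,0,0]],"dr":[[0,0,0],[0,0,0],[0,0,0],[0,0,0],[0,0,0]],"jaw":[0,0,0,0,0]}'
python3 u.py
```

```text
t: 4.83
tcp_pos: [636.8, 5.0, 180.3]
eef_rot: [0.922, 0.386, 0.0, -0.001]
contact_force: [0.4, -0.3, -4.3]
opening: 0.143
grip_force: 30.0
t: 5.25
tcp_pos: [634.0, 2.4, 145.0]
eef_rot: [0.923, 0.385, -0.001, -0.001]
contact_force: [-0.1, 0.1, -3.4]
opening: 0.148
grip_force: 30.0
[633.95369139   2.40630726 145.0062255 ] 0.7901000009961677
[307 178  22  22 484] held plane [671.7211723   40.71210053 145.0062255 ] unit plane [665.02422974  34.30415964  70.        ]
rim fit [633.67393695   2.23690774] 68.63362483922258 1064 73.40005707176188
```

```bash
python3 -m pendant '{"offset":[[0.05,0.05,-0.3],[0,0,-0.3],[0,0,-0.3],[0,0,-0.1],[0,0,0]],"dr":[[0,0,0],[0,0,0],[0,0,0],[0,0,0],[0,0,0]],"jaw":[0,0,0,0,0]}'
python3 -m pendant '{"offset":[[0,0,-0.1],[0,0,-0.1],[0,0,-0.1],[0,0,0],[0,0,0]],"dr":[[0,0,0],[0,0,0],[0,0,0],[0,0,0],[0,0,0]],"jaw":[0,0,0,0,0]}'
```

```text
t: 5.72
tcp_pos: [635.5, 4.2, 136.0]
eef_rot: [0.923, 0.386, -0.0, -0.0]
contact_force: [0.7, 0.2, -3.3]
opening: 0.148
grip_force: 30.0
t: 6.13
tcp_pos: [635.7, 4.1, 133.4]
eef_rot: [0.923, 0.386, -0.0, 0.0]
contact_force: [-0.5, 0.1, -3.5]
opening: 0.149
grip_force: 30.0
```

It passed the key-top level (137) with no contact, so the notch is over the key. I keep lowering.

```bash
python3 -m pendant '{"offset":[[-0.05,-0.05,-0.2],[0,0,-0.2],[0,0,-0.1],[0,0,0],[0,0,0]],"dr":[[0,0,0],[0,0,0],[0,0,0],[0,0,0],[0,0,0]],"jaw":[0,0,0,0,0]}'
python3 -m pendant '{"offset":[[0,0,-0.1],[0,0,-0.1],[0,0,0],[0,0,0],[0,0,0]],"dr":[[0,0,0],[0,0,0],[0,0,0],[0,0,0],[0,0,0]],"jaw":[0,0,0,0,0]}'
```

```text
t: 6.55
tcp_pos: [635.1, 3.6, 128.3]
eef_rot: [0.923, 0.386, -0.0, -0.0]
contact_force: [-0.3, 0.9, -3.0]
opening: 0.145
grip_force: 30.0
t: 6.97
tcp_pos: [635.4, 3.5, 127.3]
eef_rot: [0.923, 0.386, 0.0, 0.0]
contact_force: [-2.5, -0.7, 1.2]
opening: 0.147
grip_force: 30.0
```

It seats at 127.3, the expected home height, and the contact force now carries the weight. I release, rise and check.

```bash
python3 -m pendant '{"offset":[[0,0,0],[0,0,0],[0,0,0],[0,0,0],[0,0,0]],"dr":[[0,0,0],[0,0,0],[0,0,0],[0,0,0],[0,0,0]],"jaw":[0.3,0.4,0.4,0.4,0.4]}'
python3 -m pendant '{"offset":[[0,0,1],[0,0,2],[0,0,3],[0,0,3],[0,0,2]],"dr":[[0,0,0],[0,0,0],[0,0,0],[0,0,0],[0,0,0]],"jaw":[0.4,0.4,0.4,0.4,0.4]}'
python3 -m pendant '{"offset":[[-2,-1.5,0],[-3,-2,0],[0,0,0],[0,0,0],[0,0,0]],"dr":[[0,0,0],[0,0,0],[0,0,0],[0,0,0],[0,0,0]],"jaw":[0.4,0.4,0.4,0.4,0.4]}'
cat > b.py <<'E'
import sys
from m import *
c=np.array([634,2.5]); zk=126
s=manip.get_state(); d=grab("wrist"); save(d,sys.argv[1]); print(s["tcp_pos"])
m=mask(d,(0,120,80),(8,255,255))|mask(d,(172,120,80),(180,255,255))
n,l,st,ce=cv2.connectedComponentsWithStats(m)
for i in range(1,n):
    if st[i,4]>40: print(st[i],onplane(d,ce[i],zk)[0])
P=pts(d); r=np.hypot(P[...,0]-c[0],P[...,1]-c[1]); ok=(d["range_z"]>0)&(P[...,2]>123)&(P[...,2]<140)&(r<75)&(r>57)
w=P[ok]; w=w[w[:,2]>127]; A=np.c_[w[:,:2]-c,np.ones(len(w))]; x,res,_,_=np.linalg.lstsq(A,w[:,2],rcond=None); print("rim plane tilt,z",x,len(w))
A=np.c_[2*w[:,:2],np.ones(len(w))]; x=np.linalg.lstsq(A,(w[:,:2]**2).sum(1),rcond=None)[0]; print("rim fit",x[:2],np.sqrt(x[2]+x[:2]@x[:2]))
E
python3 b.py pics/w4.png
```

```text
t: 7.38
tcp_pos: [635.4, 3.6, 126.6]
eef_rot: [0.923, 0.386, 0.0, 0.0]
contact_force: [-1.0, 0.4, -0.0]
opening: 0.399
grip_force: 0.0
t: 7.8
tcp_pos: [636.0, 3.6, 240.9]
eef_rot: [0.923, 0.386, 0.002, 0.001]
contact_force: [0.1, 0.6, -0.3]
opening: 0.399
grip_force: 0.0
t: 8.22
tcp_pos: [585.7, -31.3, 237.4]
eef_rot: [0.923, 0.386, 0.001, 0.0]
contact_force: [0.1, -0.1, 0.5]
opening: 0.401
grip_force: 0.0
[585.69792334 -31.33211543 237.39420762]
[ 24  35  14  17 170] [536.42837548 229.26586849 126.        ]
[324  88  15  18 243] [672.4683913   41.54741764 126.        ]
rim plane tilt,z [4.59649807e-04 1.88393497e-03 1.29336954e+02] 4555
rim fit [634.49478866   2.99087778] 64.0155784667132
```

View pics/w4.png

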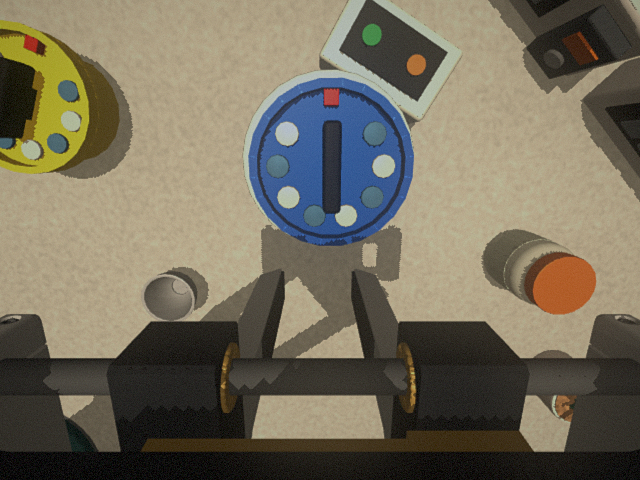

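The blue tray is home and level: its rim is at z 129.3 with no tilt, and its key at (331,97) in the picture lies at world (672.5,41.5), angle 0.793. Now I go to the yellow tray.

```bash
python3 -m pendant '{"offset":[[-1,2,0],[-1.5,2.8,0],[-1.6,2.8,0],[-1.6,2.8,0],[-1.6,2.8,0]],"dr":[[0,0,-0.04],[0,0,-0.04],[0,0,-0.04],[0,0,-0.04],[0,0,-0.04]],"jaw":[0.45,0.45,0.45,0.45,0.45]}'
python3 -m pendant '{"offset":[[-1.6,2.8,0],[-1.6,2.8,0],[-1.6,2.8,-1],[-1.6,2.8,-1],[-1,2,-1]],"dr":[[0,0,-0.04],[0,0,-0.04],[0,0,-0.04],[0,0,-0.04],[0,0,-0.03]],"jaw":[0.45,0.45,0.45,0.45,0.45]}'
python3 -m pendant '{"offset":[[0,0,0],[0,0,0],[0,0,0]],"dr":[[0,0,0],[0,0,0],[0,0,0]],"jaw":[0.45,0.45,0.45]}'
python3 - <<'E'
from m import *
s=manip.get_state(); q=s["eef_rot"]; print(s["tcp_pos"],2*np.arctan2(q[1],q[0]))
d=grab("wrist"); save(d,"pics/w5.png"); c0=np.array([463.5,250])
P=pts(d); z=P[...,2]; ok=d["range_z"]>0; r=np.hypot(P[...,0]-c0[0],P[...,1]-c0[1])
b=P[ok&(z>84)&(z<97)&(r<45)]; c=b[:,:2].mean(0); _,sv,v=np.linalg.svd(b[:,:2]-c,full_matrices=False); print("bar",c,b[:,2].mean(),sv/np.sqrt(len(b)),np.arctan2(v[0,1],v[0,0]))
w=P[ok&(z>66)&(z<74)&(r<75)&(r>57)]; A=np.c_[2*w[:,:2],np.ones(len(w))]; x=np.linalg.lstsq(A,(w[:,:2]**2).sum(1),rcond=None)[0]; print("rim",x[:2],np.sqrt(x[2]+x[:2]@x[:2]),w[:,2].mean(),len(w))
m=mask(d,(0,120,80),(8,255,255))|mask(d,(172,120,80),(180,255,255))
n,l,st,ce=cv2.connectedComponentsWithStats(m)
for i in range(1,n):
    if st[i,4]>60: p=onplane(d,ce[i],66)[0]; print(st[i],p,np.hypot(*(p[:2]-x[:2])),np.arctan2(p[1]-x[1],p[0]-x[0]))
E
```

```text
t: 8.68
tcp_pos: [512.3, 102.4, 236.7]
eef_rot: [0.957, 0.291, 0.0, -0.0]
contact_force: [0.3, 1.1, 0.4]
opening: 0.45
grip_force: 0.0
t: 9.1
tcp_pos: [437.4, 235.8, 206.9]
eef_rot: [0.98, 0.2, 0.001, -0.001]
contact_force: [0.6, 0.6, -0.5]
opening: 0.446
grip_force: 0.0
t: 9.35
tcp_pos: [439.1, 232.7, 207.0]
eef_rot: [0.98, 0.2, 0.0, 0.0]
contact_force: [0.7, -0.2, 0.3]
opening: 0.452
grip_force: 0.0
[439.13636973 232.6875784  207.03135329] 0.4026908450535357
bar [466.56640855 252.36828042] 91.01098429973834 [19.89012561  3.9835307 ] -2.7435302105773745
rim [464.81363018 251.80768464] 63.93601798119577 69.31864943778109 3565
[  20    0  175   78 7047] [534.36495781 446.14251411  66.        ] 206.4059425466165 1.2271061076135081
[304 128  13  13 169] [514.83724682 272.45676094  66.        ] 54.117895128378784 0.39148043904108787
```

View pics/w5.png

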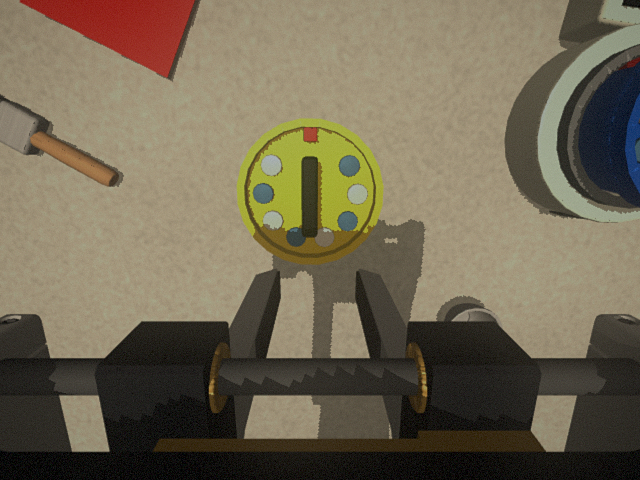

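The wrist view shows the yellow tray at (310,192) with its bar upright and key at (310,135). Its centre is (464.6,251.7), yaw 0.395, bar top ~91. I descend.

```bash
python3 -m pendant '{"offset":[[1.3,1,-1],[1.25,0.9,-2],[0,0,-3],[0,0,-2.5],[0,0,-2]],"dr":[[0,0,0],[0,0,0],[0,0,0],[0,0,0],[0,0,0]],"jaw":[0.45,0.45,0.45,0.45,0.45]}'
python3 -m pendant '{"offset":[[0,0,-1.5],[0,0,-1],[0,0,-0.7],[0,0,0],[0,0,0]],"dr":[[0,0,0],[0,0,0],[0,0,0],[0,0,0],[0,0,0]],"jaw":[0.45,0.45,0.45,0.45,0.45]}'
```

```text
t: 9.82
tcp_pos: [464.6, 250.3, 99.9]
eef_rot: [0.98, 0.199, -0.0, 0.0]
contact_force: [-0.3, -0.1, -0.9]
opening: 0.449
grip_force: 0.0
t: 10.23
tcp_pos: [464.5, 251.4, 70.2]
eef_rot: [0.98, 0.199, 0.001, -0.0]
contact_force: [-0.6, 0.2, -0.0]
opening: 0.45
grip_force: 0.0
```

```bash
python3 -m pendant '{"offset":[[0,0,-0.3],[0,0,0],[0,0,0],[0,0,0],[0,0,0]],"dr":[[0,0,0],[0,0,0],[0,0,0],[0,0,0],[0,0,0]],"jaw":[0.2,0,0,0,0]}'
python3 -m pendant '{"offset":[[0,0,0],[0,0,1],[0,0,2],[0,0,3],[0,0,3]],"dr":[[0,0,0],[0,0,0],[0,0,0],[0,0,0],[0,0,0]],"jaw":[0,0,0,0,0]}'
python3 -m pendant '{"offset":[[0,0,3],[0,0,3],[0,0,2.3],[0,0,1],[0,0,0]],"dr":[[0,0,0],[0,0,0],[0,0,0],[0,0,0],[0,0,0]],"jaw":[0,0,0,0,0]}'
```

```text
t: 10.65
tcp_pos: [464.2, 251.5, 67.0]
eef_rot: [0.98, 0.2, 0.001, 0.0]
contact_force: [0.7, -1.6, -0.0]
opening: 0.147
grip_force: 30.0
t: 11.07
tcp_pos: [462.1, 251.1, 155.8]
eef_rot: [0.98, 0.2, -0.003, 0.0]
contact_force: [0.6, 0.8, -4.1]
opening: 0.145
grip_force: 30.0
t: 11.48
tcp_pos: [464.7, 252.1, 252.5]
eef_rot: [0.98, 0.2, 0.003, -0.001]
contact_force: [0.2, 0.4, -3.4]
opening: 0.147
grip_force: 30.0
```

```bash
python3 -m pendant '{"offset":[[1,-1.5,0],[1.7,-2.5,0],[1.8,-2.7,0],[1.8,-2.7,0],[1.8,-2.7,0]],"dr":[[0,0,0.04],[0,0,0.04],[0,0,0.04],[0,0,0.04],[0,0,0.04]],"jaw":[0,0,0,0,0]}'
python3 -m pendant '{"offset":[[1.8,-2.7,0],[1.8,-2.7,0],[1.8,-2.7,0],[1.8,-2.7,0],[1.7,-2,0]],"dr":[[0,0,0.04],[0,0,0.04],[0,0,0.04],[0,0,0.04],[0,0,0.04]],"jaw":[0,0,0,0,0]}'
python3 -m pendant '{"offset":[[0,0,0],[0,0,0],[0,0,0]],"dr":[[0,0,0],[0,0,0],[0,0,0]],"jaw":[0,0,0]}'
cat > k.py <<'E'
from m import *
s=manip.get_state(); q=s["eef_rot"]; t=s["tcp_pos"]; print(t,2*np.arctan2(q[1],q[0]))
d=grab("wrist"); m=mask(d,(0,120,80),(8,255,255))|mask(d,(172,120,80),(180,255,255))
n,l,st,ce=cv2.connectedComponentsWithStats(m)
for i in range(1,n):
    p=onplane(d,ce[i],t[2]-1)[0]
    if st[i,4]>60: print(st[i],p,np.hypot(*(p-t)[:2]),np.arctan2(*(p-t)[1::-1]))
E
python3 k.py
```

```text
t: 11.9
tcp_pos: [544.1, 129.4, 246.3]
eef_rot: [0.955, 0.298, -0.003, -0.001]
contact_force: [0.8, 0.8, -2.6]
opening: 0.146
grip_force: 30.0
t: 12.32
tcp_pos: [633.4, 0.1, 245.8]
eef_rot: [0.921, 0.39, -0.003, -0.001]
contact_force: [-0.2, 0.1, -3.1]
opening: 0.147
grip_force: 30.0
t: 12.57
tcp_pos: [632.7, 3.1, 246.9]
eef_rot: [0.921, 0.39, -0.002, -0.001]
contact_force: [-0.4, 0.1, -3.9]
opening: 0.146
grip_force: 30.0
[632.72528269   3.10776934 246.94846686] 0.8016457277197893
[307 175  22  23 445] [671.03369032  42.53601985 245.94846686] 54.97382134774757 0.7998027629692835
```

```bash
python3 -m pendant '{"offset":[[0.14,-0.04,-0.5],[0,0,-1.5],[0,0,-1.5],[0,0,-1],[0,0,0]],"dr":[[0,0,-0.007],[0,0,0],[0,0,0],[0,0,0],[0,0,0]],"jaw":[0,0,0,0,0]}'
python3 -m pendant '{"offset":[[0,0,0],[0,0,0]],"dr":[[0,0,0],[0,0,0]],"jaw":[0,0]}'
python3 k.py
```

```text
t: 13.03
tcp_pos: [633.2, 3.3, 201.0]
eef_rot: [0.922, 0.388, -0.003, -0.001]
contact_force: [-1.2, -0.3, -3.4]
opening: 0.144
grip_force: 30.0
t: 13.2
tcp_pos: [635.4, 2.5, 205.5]
eef_rot: [0.922, 0.387, 0.001, 0.0]
contact_force: [0.3, 0.2, -2.9]
opening: 0.143
grip_force: 30.0
[635.37216963   2.54689439 205.47124818] 0.7952574524257495
[307 175  22  23 463] [673.88217367  41.85977511 204.47124818] 55.032017960273805 0.7957145143497723
```

```bash
python3 -m pendant '{"offset":[[0,0,0],[0,0,0],[0,0,0],[0,0,0]],"dr":[[0,0,0],[0,0,0],[0,0,0],[0,0,0]],"jaw":[0,0,0,0]}'
python3 k.py
python3 -m pendant '{"offset":[[0,0,0]],"dr":[[0,0,0]],"jaw":[0]}'
```

```text
t: 13.58
tcp_pos: [635.3, 2.1, 204.9]
eef_rot: [0.922, 0.387, 0.0, 0.0]
contact_force: [0.4, 0.1, -3.9]
opening: 0.147
grip_force: 30.0
[635.30068101   2.08062916 204.88886663] 0.7946714555697332
[307 175  22  23 464] [673.8864972   41.32037168 203.88886663] 55.032922910809816 0.7938004279804504
t: 13.72
tcp_pos: [635.2, 2.1, 204.6]
eef_rot: [0.922, 0.387, 0.0, 0.0]
contact_force: [0.1, 1.1, -3.2]
opening: 0.146
grip_force: 30.0
```

```bash
python3 -m pendant '{"offset":[[-0.08,0.05,-0.3],[0,0,-0.3],[0,0,-0.2],[0,0,-0.1],[0,0,0]],"dr":[[0,0,0],[0,0,0],[0,0,0],[0,0,0],[0,0,0]],"jaw":[0,0,0,0,0]}'
python3 -m pendant '{"offset":[[0,0,-0.1],[0,0,-0.1],[0,0,-0.1],[0,0,-0.1],[0,0,0]],"dr":[[0,0,0],[0,0,0],[0,0,0],[0,0,0],[0,0,0]],"jaw":[0,0,0,0,0]}'
```

```text
t: 14.13
tcp_pos: [634.0, 2.7, 194.8]
eef_rot: [0.922, 0.387, -0.001, -0.0]
contact_force: [0.1, -0.2, -3.6]
opening: 0.149
grip_force: 30.0
t: 14.55
tcp_pos: [634.2, 2.7, 191.2]
eef_rot: [0.922, 0.387, -0.0, -0.0]
contact_force: [0.1, 0.9, -4.2]
opening: 0.148
grip_force: 30.0
```

Already below 193 with no contact, so this notch is over the key as well. I continue down to home at about 183.

```bash
python3 -m pendant '{"offset":[[0,0,-0.2],[0,0,-0.2],[0,0,-0.2],[0,0,0],[0,0,0]],"dr":[[0,0,0],[0,0,0],[0,0,0],[0,0,0],[0,0,0]],"jaw":[0,0,0,0,0]}'
python3 -m pendant '{"offset":[[0,0,-0.1],[0,0,-0.1],[0,0,0],[0,0,0]],"dr":[[0,0,0],[0,0,0],[0,0,0],[0,0,0]],"jaw":[0,0,0,0]}'
```

```text
t: 14.97
tcp_pos: [634.2, 2.7, 185.1]
eef_rot: [0.922, 0.387, -0.0, -0.0]
contact_force: [0.3, -0.2, -3.8]
opening: 0.147
grip_force: 30.0
t: 15.3
tcp_pos: [634.3, 2.7, 183.4]
eef_rot: [0.922, 0.387, -0.0, 0.0]
contact_force: [-0.8, -0.4, -3.7]
opening: 0.153
grip_force: 30.0
```

```bash
python3 -m pendant '{"offset":[[0,0,-0.1],[0,0,0],[0,0,0]],"dr":[[0,0,0],[0,0,0],[0,0,0]],"jaw":[0,0,0]}'
```

```text
t: 15.55
tcp_pos: [634.5, 2.6, 183.0]
eef_rot: [0.922, 0.387, 0.0, 0.0]
contact_force: [-0.6, -0.3, -0.6]
opening: 0.15
grip_force: 30.0
```

It touches at 183.0, exactly home. I release, rise, back off and check.

```bash
python3 -m pendant '{"offset":[[0,0,0],[0,0,0],[0,0,0],[0,0,0],[0,0,0]],"dr":[[0,0,0],[0,0,0],[0,0,0],[0,0,0],[0,0,0]],"jaw":[0.3,0.4,0.4,0.4,0.4]}'
python3 -m pendant '{"offset":[[0,0,1],[0,0,2],[0,0,3],[0,0,3],[0,0,2]],"dr":[[0,0,0],[0,0,0],[0,0,0],[0,0,0],[0,0,0]],"jaw":[0.4,0.4,0.4,0.4,0.4]}'
python3 -m pendant '{"offset":[[-2,-1.5,0],[-3,-2,0],[0,0,0],[0,0,0],[0,0,0]],"dr":[[0,0,0],[0,0,0],[0,0,0],[0,0,0],[0,0,0]],"jaw":[0.4,0.4,0.4,0.4,0.4]}'
sed -i 's/zk=126/zk=182/; s/>123/>179/; s/<140/<196/; s/>127/>183/' b.py; python3 b.py pics/w6.png
python3 - <<'E'
from h import *
a=grab("scene"); save(a,"pics/s2.png"); s=manip.get_state(); print(s["t"],s["contact_force"])
cv2.imwrite("pics/both.png",np.hstack([cv2.resize(cv2.imread(f),(400,300)) for f in("pics/s2.png","pics/w6.png")]))
E
```

```text
t: 15.97
tcp_pos: [634.5, 2.7, 182.9]
eef_rot: [0.922, 0.387, 0.0, 0.0]
contact_force: [0.9, 0.6, -0.6]
opening: 0.397
grip_force: 0.0
t: 16.38
tcp_pos: [634.8, 2.7, 296.9]
eef_rot: [0.922, 0.387, 0.002, 0.001]
contact_force: [0.2, 0.4, 0.6]
opening: 0.401
grip_force: 0.0
t: 16.8
tcp_pos: [584.7, -32.2, 293.4]
eef_rot: [0.922, 0.387, 0.001, 0.0]
contact_force: [0.2, -0.3, 0.5]
opening: 0.398
grip_force: 0.0
[584.7067672  -32.21700403 293.43532138]
[325  86  14  17 234] [672.84859899  41.98128209 182.        ]
rim plane tilt,z [5.75456385e-04 1.87096157e-03 1.85354456e+02] 4573
rim fit [634.84322999   3.38763628] 64.01900449548023
16.9 [ 0.49686542 -0.53002422 -0.59624674]
```

View pics/both.png

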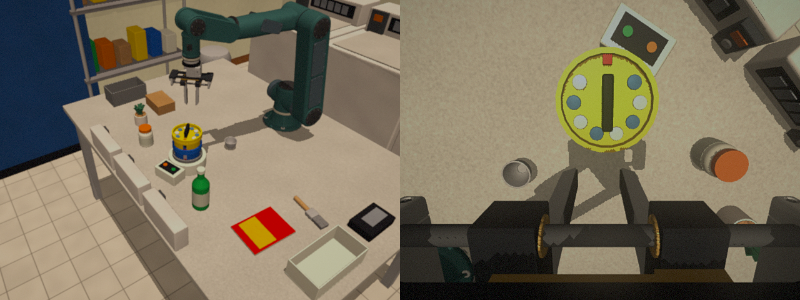

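The pictures show the yellow tray stacked on the blue one at (187,140) left and (608,98) right. Its rim is at 185.4, exactly 56 mm above the blue tray's 129.3, with the same flat tilt reading. The other items are in place and the gripper is clear.

```bash
python3 -c "from workcell import manip; print(manip.sign_off())"
```

```text
the job is handed in; nothing more can be done
None
```

Both trays are home and level, the blue one on the unit's key and the yellow one on the blue tray's key; both are released, nothing else looks moved, and the job was handed in at about 17 s.

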